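Set the wheel-bearing nut on an upright hub

ROBOT

A 6-joint arm with a two-finger parallel gripper is mounted at the origin on the work surface. World frame = base frame: x ahead of the robot, y to its left, z up, the work surface at z = 0. Lengths are in m, angles in rad, forces in N, time in s.
With the tool pointing down it reaches from about 0.35 to 0.85 m from the base axis. Payload 8.1 kg.
Tool frame: the origin (TCP) lies at the very end of the fingers, on their centre line; the grasp point (between the pads) lies 19 mm behind it; z points along the fingers, y is the line along which they close (so a half turn about z gives the same grasp; the last joint's range is limited). The gripper opens to 93 mm and grips with 3 to 60 N. Pads are 15 mm wide; open, the fingers measure 128 mm over their backs; the gripper's body (75 mm by 188 mm) begins 65 mm behind the grasp point.
Start: joints at [-1.352, 0.13, 1.488, -0, 1.523, -0.085], TCP at [0.18, -0.573, 0.219] pointing down, gripper open.
Joint ranges: [-2.96, 2.96], [-0.89, 2.26], [0.02, 2.5], [-1.34, 4.48], [0, 2.73], [-2.66, 2.66]. Speed limits (rad/s): [2.39, 2.39, 2.79, 3.14, 3.14, 3.14].

INTERFACE

Orientations are given as a rotation vector (axis times angle).
In Python, from rig import * gives the robot as it stands.
- The arm moves only by the tool send_rows, never from a script. Its argument "commands" is a list of rows, each an object with "twist": the turn, a rotation vector about the tool's x, y, z in degrees, a list of three; "slide": the shift along the tool's x, y, z in cm, a list of three; "hand": the opening, from 0 (shut) to 1 (fully open). In form: [{"twist": [rx, ry, rz], "slide": [x, y, z], "hand": hand}, ...]. A call has 1 to 8 rows; each row shifts and turns the commanded pose from where the row before left it, along the tool's axes as they then stand; what a row does not reach is not made up. A row lasts 1/8 s, in which the tool goes at most 62.5 mm and 10.7 degrees, less where a joint would pass 70% of its speed; a pose out of reach is approached as far as the arm can. A call with a gripper value outside its range is refused whole. The fingers move at their own pace and stop on an object; "squeeze" is the grip in N (left out, the last holds). Time passes only in rows, so rows that do not move let the fingers close. It gives the time, the measured TCP pose, the force, the opening and the grip force at its end, in the units of the state.
- read_state(): the state, without advancing time (a new reading comes with each control period).
- read_camera(name): name is "scene" or "top"; returns a dict with "img" (400x640x3 uint8, blue, green, red), "z_map" (400x640 float32, m along the optical axis (not along the pixel's ray), 0 where there is no reading), "camera_matrix" (3x3 intrinsics, pixels), "rvec" (rotation vector, rad) and "tvec" (3), from world to camera coordinates, as OpenCV has them. Camera axes: x right, y down, z forward; pixel columns grow to the right and rows downward; lengths in m; the calibration is good to about 2 mm. A picture is of the moment at which its call begins.
- job_done(): hands the job in; it is judged then, once.
Trained networks look in a picture, given as the dict that the camera call returned (one of the last four; its "shot" number tells which), for a name from the list of things; names that differ only in an ending like _2 or _b are one class to them, and where a whole thing is asked for, a point or a joint stands for the part that bears it (a point fixed in the world has none). Each returns a list of dicts, best first, with "conf" (0 to 1); they miss things now and then, are a little off and sometimes report something else, mostly with a low value. They report only what shows in the picture. A call takes as long as a camera call.
- silhouettes(picture, label): "pixels" (400x640 bool, what is visible of it) and "box" ([left, top, right, bottom] in pixels, round what is visible of it).
The state is a dict: "time": time; "joint_positions": joint angles; "joint_vel": joint speeds; "joint_torque": joint torques, N m; "eef_pos": TCP position; "orientation": TCP orientation; "ft_force": force on the tool from outside, world axes, zero at the start; "ft_torque": the same for the moment, N m; "finger_gap": opening from 0.0 (shut) to 1.0 (fully open); "grasp_force": force on a finger pad.
Only numpy, scipy, OpenCV 4.12 (cv2) and the standard library are available. Lean on these libraries where they do the work, as an engineer would, in place of code of your own. Each camera call takes 0.05 s, during which the arm holds its last target. There are 200 camera calls.

TASK

Set the play of this wheel bearing: run the big castle nut on the hub's spindle down (clockwise from above) until it bottoms out against the washer, then back it off a quarter turn. Finish with the nut still gripped between the fingers at that setting, so that a mate can fit the split pin, and leave the things around the hub where they are.

Things in the scene. Friction and masses are not known exactly. Their poses are not given: they have to be found in the camera images.
- axle: Fixed stub axle with hub, upright on a green 180 x 180 x 12 mm base plate; nothing of it moves. Origin: on the table at the plate's centre, under the vertical spindle; z up. Hub flange 140 mm across, top at 58 mm; five studs, 53 mm from the axis, up to 80 mm; hub nose 72 mm across, top at 95 mm; on it a spacer 34 mm across and a brass washer 37 mm across, top at 115 mm, where the nut bottoms out.
- nut_mid (a point): Castle nut on the spindle: bright hexagon 38 mm across flats, 44 over corners, 20 mm high, plus a 6 mm crown with one red tooth. Point: centre of the hexagon, on the axis, 125 mm above the table when bottomed; turns and rises with the nut. z up; x is square to a pair of flats, the others at +-60 degrees. Red tooth 30 degrees anticlockwise of x. The 22 mm spindle passes through, up to 152 mm.
- spindle_nut (a joint): Turn of the nut in rad: 0 = bottomed out on the washer, growing as it is unscrewed (anticlockwise from above; right-hand thread, 3 mm rise a turn). Starts 1.9 to 3.4 rad from the bottom; hard stops at 0 and 5. Light drag, about 0.06 N m; it stays where it is left.
- dust_cap: Bystander: open steel dust cap, 60 mm across, 34 mm high, origin at its underside.
- bearing: Bystander: spare roller bearing, 53 mm across, 18 mm high, origin at its underside.
- bearing_box: Bystander: blue and white carton, 57 x 57 x 30 mm, origin at its underside.
- grease_tin: Bystander: white tin with green grease, 77 mm across, 56 mm high, origin at its underside.

How it is judged:
On the way:
1. the nut is bottomed out on the washer (value of joint spindle_nut below 0.06 rad), for 0.2 s.
At the end, for the whole second after the job is handed in: After bottoming out (within 0.06 rad), the nut stands a quarter turn (1.57 rad, within 0.26 rad) off the bottom, at rest, gripped by the fingers with over 2 N, the grasp point within 28 mm of the nut's centre (value of joint spindle_nut between 1.31 and 1.83 rad and velocity of joint spindle_nut between -0.1 and 0.1 rad/s and contact force between the fingers and spindle_nut above 2 N and distance between the grasp point and nut_mid below 0.028 m); the arm keeps its last pose, push and grip.
It fails at once if dust cap pushed out of its place (over 20 mm) (distance of dust_cap from where it was at the start of the episode above 0.02 m).
It fails at once if bearing pushed out of its place (over 20 mm) (distance of bearing from where it was at the start of the episode above 0.02 m).
It fails at once if bearing box pushed out of its place (over 20 mm) (distance of bearing_box from where it was at the start of the episode above 0.02 m).
It fails at once if grease tin pushed out of its place (over 20 mm) (distance of grease_tin from where it was at the start of the episode above 0.02 m).
It also fails if it takes over 58 s, if anything falls off the work surface, if the arm or the gripper's body presses on something with over 40 N, if the wrist force passes 120 N, or if a joint passes its speed limit or range.

## Working session

There is one attempt and no reset: what is moved stays moved. The work goes in short steps, Python scripts to look and compute and a tool call to move; the robot and the scene stay as the last step left them, time stands still between calls to the robot, and variables do not carry over. Pictures are saved under pics/ and viewed, at most 10 in all, crops included, and the job is handed in when it is done.

Besides the shell and the picture viewer there is one more tool, called after "Call:" as name(argument=value, ...), one argument or row to a line, values as JSON. send_rows: Moves the arm, as the interface text tells. Its arguments: {"type":"object","properties":{"commands":{"type":"array"},"squeeze":{"type":"number"}},"required":["commands"]}

```bash
mkdir -p pics; cat > h.py <<'E'
from rig import *
import numpy as np, cv2
def pts(p,mask):
    v,u=np.nonzero(mask&(p["z_map"]>0)); z=p["z_map"][v,u]; K=np.array(p["camera_matrix"])
    c=np.stack([(u-K[0,2])/K[0,0]*z,(v-K[1,2])/K[1,1]*z,z],1)
    R=cv2.Rodrigues(np.array(p["rvec"],float))[0]
    return (c-np.array(p["tvec"]).ravel())@R,u,v
E
python3 - <<'E'
from h import *
s=read_state();print({k:np.round(v,3) for k,v in s.items()})
t=read_camera("top");cv2.imwrite("pics/top1.png",t["img"])
c=read_camera("scene");cv2.imwrite("pics/sc1.png",c["img"])
for n,p in(("top",t),("scene",c)):
  for l in("spindle_nut","dust_cap","bearing","bearing_box","grease_tin"):
    for d in silhouettes(p,l)[:1]:
        w,u,v=pts(p,np.array(d["pixels"])); print(n,l,round(d["conf"],2),d["box"],len(w),np.round(np.percentile(w,[2,50,98],axis=0),3).tolist())
E
```

```text
{'time': np.float64(0.0), 'joint_positions': array([-1.352,  0.131,  1.489, -0.   ,  1.523, -0.085]), 'joint_vel': array([ 0.   , -0.001, -0.   ,  0.001, -0.   ,  0.   ]), 'joint_torque': array([ 0.0000e+00, -5.5985e+01, -4.9175e+01,  7.7000e-02,  3.5000e-02,
       -0.0000e+00]), 'eef_pos': array([ 0.179, -0.572,  0.218]), 'orientation': array([-3.104, -0.475,  0.   ]), 'ft_force': array([0.07 , 0.102, 0.067]), 'ft_torque': array([ 0.004, -0.003, -0.024]), 'grasp_force': np.float64(0.0), 'finger_gap': np.float64(1.001)}
top spindle_nut 0.67 [313.5, 222.9, 333.8, 246.2] 164 [[0.552, 0.031, 0.131], [0.565, 0.045, 0.137], [0.587, 0.068, 0.144]]
top dust_cap 0.7 [358.2, 158.2, 380.9, 185.4] 552 [[0.703, -0.081, 0.0], [0.735, -0.056, 0.008], [0.758, -0.029, 0.036]]
top bearing 0.6 [384.5, 220.7, 405.5, 244.1] 419 [[0.574, -0.139, 0.001], [0.595, -0.115, 0.018], [0.619, -0.093, 0.021]]
top bearing_box 0.62 [235.1, 203.0, 270.0, 239.1] 691 [[0.584, 0.178, 0.002], [0.615, 0.211, 0.029], [0.648, 0.243, 0.033]]
top grease_tin 0.88 [270.3, 144.4, 304.7, 181.4] 1040 [[0.709, 0.095, 0.01], [0.74, 0.128, 0.055], [0.779, 0.163, 0.059]]
scene spindle_nut 0.48 [327.5, 172.7, 344.2, 181.6] 138 [[0.57, 0.036, 0.117], [0.585, 0.056, 0.134], [0.592, 0.07, 0.142]]
scene dust_cap 0.93 [263.9, 223.3, 288.6, 244.9] 467 [[0.704, -0.081, -0.001], [0.726, -0.057, 0.013], [0.758, -0.026, 0.034]]
scene bearing 0.6 [264.0, 180.6, 288.2, 196.8] 233 [[0.58, -0.135, 0.005], [0.605, -0.112, 0.016], [0.624, -0.091, 0.021]]
scene bearing_box 0.7 [374.2, 221.1, 402.3, 246.5] 546 [[0.59, 0.181, 0.004], [0.625, 0.215, 0.028], [0.654, 0.247, 0.032]]
scene grease_tin 0.74 [321.0, 243.6, 359.3, 279.4] 972 [[0.714, 0.098, 0.005], [0.757, 0.133, 0.053], [0.785, 0.166, 0.058]]
```

```bash
python3 - <<'E'
from h import *
t=read_camera("top");c=read_camera("scene")
w,u,v=pts(t,np.ones((400,640),bool))
s=(np.abs(w[:,0]-.57)<.08)&(np.abs(w[:,1]-.05)<.08)
for lo,hi in((.085,.1),(.12,.134),(.128,.148),(.148,.16),(.05,.062)):
    m=s&(w[:,2]>lo)&(w[:,2]<hi); 
    if m.sum()>3:
        (cx,cy),r=cv2.minEnclosingCircle(w[m][:,:2].astype(np.float32)); print(lo,hi,m.sum(),round(cx,4),round(cy,4),round(r,4),np.median(w[m],0).round(4))
a=cv2.resize(t["img"][195:275,275:365],None,fx=6,fy=6,interpolation=cv2.INTER_CUBIC)
b=cv2.resize(c["img"][140:240,295:375],None,fx=3,fy=3,interpolation=cv2.INTER_CUBIC)
im=np.zeros((480,800,3),np.uint8);im[:,:540]=a;im[:300,550:790]=b;cv2.imwrite("pics/crop.png",im)
hsv=cv2.cvtColor(t["img"],cv2.COLOR_BGR2HSV)
m=((hsv[...,0]<10)|(hsv[...,0]>170))&(hsv[...,1]>110)&(hsv[...,2]>60)
wr,u,v=pts(t,m);k=(np.abs(wr[:,0]-.57)<.05)&(np.abs(wr[:,1]-.05)<.05)
print(wr[k].round(4),u[k],v[k])
R=cv2.Rodrigues(np.array(t["rvec"],float))[0];print("cam",(-R.T@np.array(t["tvec"]).ravel()).round(3))
E
```

```text
0.085 0.1 617 0.5713 0.0499 0.036 [0.5641 0.0501 0.095 ]
0.12 0.134 26 0.5706 0.0495 0.0208 [0.5627 0.0533 0.1329]
0.128 0.148 234 0.5713 0.0501 0.0213 [0.5681 0.0505 0.1367]
0.148 0.16 108 0.5711 0.0499 0.0114 [0.571  0.0499 0.1516]
0.05 0.062 2219 0.5716 0.05 0.07 [0.5644 0.0489 0.0578]
[[0.5641 0.0602 0.144 ]
 [0.5643 0.0583 0.1425]
 [0.5621 0.0602 0.1445]
 [0.5626 0.0583 0.1406]
 [0.5624 0.0564 0.1427]
 [0.5606 0.0602 0.1411]
 [0.56   0.0583 0.1464]
 [0.5605 0.0564 0.1423]
 [0.5605 0.0545 0.1429]
 [0.5586 0.0582 0.1421]
 [0.5585 0.0563 0.1435]
 [0.5587 0.0544 0.1414]] [317 318 317 318 319 317 318 319 320 318 319 320] [237 237 238 238 238 239 239 239 239 240 240 240]
cam [0.477 0.056 0.91 ]
```

View pics/top1.png

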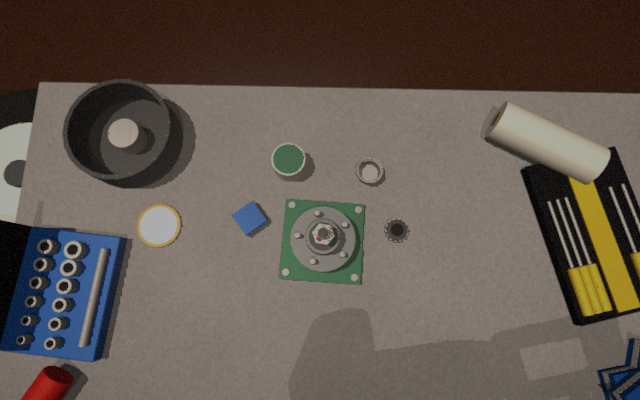

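View pics/crop.png

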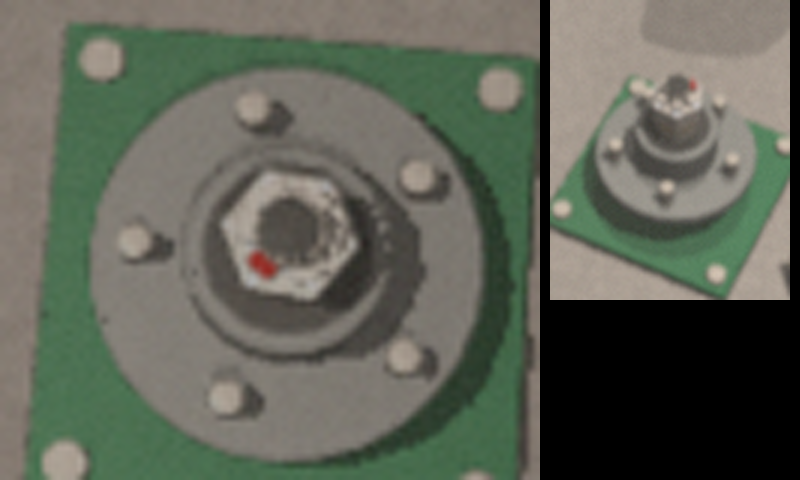

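The pictures show the nut at about pixel (323, 234) in the top view, on the axis at (0.571, 0.050). The red tooth is at about (318, 238), at a world angle of 144°. That puts the flat normals at 114° mod 60, which the hexagon's corners in the crop confirm. The nut's height fits a rise of 1 to 1.6 mm. The bystanders are well clear of the path.

Call:
send_rows(
  commands=[
    {"twist": [0,0,0],"slide": [4,-3.4,0],"hand": 1},
    {"twist": [0,0,0],"slide": [4,-3.4,0],"hand": 1},
    {"twist": [0,0,0],"slide": [4,-3.4,0],"hand": 1},
    {"twist": [0,0,0],"slide": [4,-3.4,0],"hand": 1},
    {"twist": [0,0,0],"slide": [4,-3.4,0],"hand": 1},
    {"twist": [0,0,0],"slide": [4,-3.4,0],"hand": 1},
    {"twist": [0,0,0],"slide": [4,-3.4,0],"hand": 1},
  ],
)

```text
time: 1.58
eef_pos: [0.3762, -0.2602, 0.2189]
orientation: [3.105, 0.475, 0.001]
ft_force: [0.7, -0.7, -0.2]
finger_gap: 1.001
grasp_force: 0.0
```

Call:
send_rows(
  commands=[
    {"twist": [0,0,0],"slide": [4,-3.4,0],"hand": 1},
    {"twist": [0,0,0],"slide": [4,-3.4,0],"hand": 1},
    {"twist": [0,0,0],"slide": [4,-3.4,0],"hand": 1},
    {"twist": [0,0,0],"slide": [4,-3.4,0],"hand": 1},
    {"twist": [0,0,0],"slide": [4,-3.4,0],"hand": 1},
    {"twist": [0,0,0],"slide": [4,-3.4,0],"hand": 1},
    {"twist": [0,0,0],"slide": [4,-3.4,0],"hand": 1},
  ],
)

```text
time: 2.45
eef_pos: [0.5723, 0.0508, 0.2188]
orientation: [3.105, 0.476, 0.001]
ft_force: [0.5, -0.9, 0.9]
finger_gap: 0.997
grasp_force: 0.0
```

Call:
send_rows(
  commands=[
    {"twist": [0,0,-10],"slide": [0,0,0],"hand": 1},
    {"twist": [0,0,-10],"slide": [0,0,0],"hand": 1},
    {"twist": [0,0,-10],"slide": [0,0,0],"hand": 1},
    {"twist": [0,0,-10],"slide": [0,0,0],"hand": 1},
    {"twist": [0,0,-10],"slide": [0,0,0],"hand": 1},
    {"twist": [0,0,-10],"slide": [0,0,0],"hand": 1},
    {"twist": [0,0,-10],"slide": [0,0,0],"hand": 1},
    {"twist": [0,0,-10],"slide": [0,0,0],"hand": 1},
  ],
)

```text
time: 3.45
eef_pos: [0.5715, 0.0492, 0.2187]
orientation: [2.066, 2.366, 0.0]
ft_force: [-0.3, 0.3, -0.0]
finger_gap: 0.997
grasp_force: 0.0
```

Call:
send_rows(
  commands=[
    {"twist": [0,0,-10],"slide": [0,0,0],"hand": 1},
    {"twist": [0,0,-10],"slide": [0,0,0],"hand": 1},
    {"twist": [0,0,-10],"slide": [0,0,0],"hand": 1},
    {"twist": [0,0,-10],"slide": [0,0,0],"hand": 1},
    {"twist": [0,0,-10],"slide": [0,0,0],"hand": 1},
    {"twist": [0,0,-10],"slide": [0,0,0],"hand": 1},
    {"twist": [0,0,-10],"slide": [0,0,0],"hand": 1},
    {"twist": [0,0,-10],"slide": [0,0,0],"hand": 1},
  ],
)

```text
time: 4.45
eef_pos: [0.5715, 0.0492, 0.2187]
orientation: [0.062, 3.141, 0.0]
ft_force: [0.4, -0.0, -0.7]
finger_gap: 0.997
grasp_force: 0.0
```

Call:
send_rows(
  commands=[
    {"twist": [0,0,-10],"slide": [0,0,0],"hand": 1},
    {"twist": [0,0,-10],"slide": [0,0,0],"hand": 1},
    {"twist": [0,0,-6.6],"slide": [0,0,0],"hand": 1},
    {"twist": [0,0,0],"slide": [0,0,0],"hand": 1},
    {"twist": [0,0,0],"slide": [0,0,0],"hand": 1},
  ],
)

```text
time: 5.08
eef_pos: [0.5715, 0.0492, 0.2187]
orientation: [-0.649, 3.074, 0.0]
ft_force: [-0.3, 0.1, 0.1]
finger_gap: 0.999
grasp_force: 0.0
```

```bash
cat > st.py <<'E'
from h import *
s=read_state();R=cv2.Rodrigues(np.array(s["orientation"],float))[0]
d=np.array([.5714,.050,.110])-s["eef_pos"]
print("t",s["time"],"p",np.round(s["eef_pos"],4),"yaw_y",np.degrees(np.arctan2(R[1,1],R[0,1])).round(2),"tilt z",R[:,2].round(3),"q",np.round(s["joint_positions"],3))
print("to target in tool cm",(R.T@d*100).round(2),"F",np.round(s["ft_force"],2),"T",np.round(s["ft_torque"],3),"grip",s["grasp_force"],s["finger_gap"])
E
python3 st.py
```

```text
t 5.075 p [0.5715 0.0492 0.2187] yaw_y 113.85 tilt z [ 0.  0. -1.] q [-0.004  0.059  1.564  0.     1.519 -1.991]
to target in tool cm [-0.03  0.08 10.87] F [-0.26  0.1   0.08] T [ 0.108 -0.155  0.002] grip 0.0 0.9987334814852494
```

Call:
send_rows(
  commands=[
    {"twist": [0,0,0],"slide": [-0.03,0.08,2],"hand": 1},
    {"twist": [0,0,0],"slide": [0,0,2],"hand": 1},
    {"twist": [0,0,0],"slide": [0,0,2],"hand": 1},
    {"twist": [0,0,0],"slide": [0,0,2],"hand": 1},
    {"twist": [0,0,0],"slide": [0,0,1.5],"hand": 1},
    {"twist": [0,0,0],"slide": [0,0,1.35],"hand": 1},
    {"twist": [0,0,0],"slide": [0,0,0],"hand": 0.6},
    {"twist": [0,0,0],"slide": [0,0,0],"hand": 0.5},
  ],
  squeeze=15,
)

```text
time: 6.08
eef_pos: [0.5719, 0.0501, 0.1108]
orientation: [-0.653, 3.072, -0.0]
ft_force: [-0.6, -0.1, 0.8]
finger_gap: 0.838
grasp_force: 0.0
```

Call:
send_rows(
  commands=[
    {"twist": [0,0,0],"slide": [0,0,0],"hand": 0},
    {"twist": [0,0,0],"slide": [0,0,0],"hand": 0},
    {"twist": [0,0,0],"slide": [0,0,0],"hand": 0},
    {"twist": [0,0,0],"slide": [0,0,0],"hand": 0},
    {"twist": [0,0,0],"slide": [0,0,0],"hand": 0},
    {"twist": [0,0,0],"slide": [0,0,0],"hand": 0},
  ],
)

```text
time: 6.82
eef_pos: [0.5718, 0.0496, 0.1103]
orientation: [-0.653, 3.072, -0.001]
ft_force: [2.4, -3.6, 1.4]
finger_gap: 0.411
grasp_force: 14.9
```

```bash
python3 st.py
```

```text
t 6.825 p [0.5718 0.0496 0.1103] yaw_y 113.99 tilt z [ 0.001 -0.001 -1.   ] q [-2.000e-03  1.360e-01  1.683e+00 -1.000e-03  1.321e+00 -1.992e+00]
to target in tool cm [0.02 0.05 0.03] F [ 2.39 -3.55  1.41] T [-0.522 -0.479 -0.017] grip 14.856168776750565 0.4109175640159272
```

Call:
send_rows(
  commands=[
    {"twist": [0,0,0],"slide": [0,0,0],"hand": 0},
    {"twist": [0,0,10],"slide": [0,0,0.008],"hand": 0},
    {"twist": [0,0,10],"slide": [0,0,0.008],"hand": 0},
    {"twist": [0,0,10],"slide": [0,0,0.008],"hand": 0},
    {"twist": [0,0,10],"slide": [0,0,0.008],"hand": 0},
    {"twist": [0,0,10],"slide": [0,0,0.008],"hand": 0},
    {"twist": [0,0,10],"slide": [0,0,0.008],"hand": 0},
    {"twist": [0,0,10],"slide": [0,0,0.008],"hand": 0},
  ],
  squeeze=25,
)

```text
time: 7.82
eef_pos: [0.5717, 0.049, 0.1098]
orientation: [1.236, 2.887, -0.002]
ft_force: [1.8, -8.8, 2.0]
finger_gap: 0.41
grasp_force: 24.7
```

```bash
python3 st.py
```

```text
t 7.825 p [0.5717 0.049  0.1098] yaw_y 43.66 tilt z [ 0.    -0.002 -1.   ] q [-0.003  0.137  1.684 -0.002  1.321 -0.764]
to target in tool cm [ 0.09  0.05 -0.02] F [ 1.78 -8.76  1.99] T [-1.29  -0.481  0.054] grip 24.657379388809204 0.4099247182766623
```

Call:
send_rows(
  commands=[
    {"twist": [0,0,8],"slide": [0,0,0.008],"hand": 0},
    {"twist": [0,0,8],"slide": [0,0,0.008],"hand": 0},
    {"twist": [0,0,8],"slide": [0,0,0.007],"hand": 0},
    {"twist": [0,0,6],"slide": [0,0,0.005],"hand": 0},
  ],
)

```text
time: 8.32
eef_pos: [0.5714, 0.0489, 0.1095]
orientation: [1.939, 2.471, -0.002]
ft_force: [0.3, -7.3, 2.6]
finger_gap: 0.409
grasp_force: 24.7
```

```bash
python3 st.py
```

```text
t 8.325 p [0.5714 0.0489 0.1095] yaw_y 13.76 tilt z [-0.    -0.002 -1.   ] q [-0.003  0.137  1.684 -0.002  1.321 -0.243]
to target in tool cm [ 0.11  0.03 -0.05] F [ 0.32 -7.32  2.58] T [-1.413 -0.172  0.051] grip 24.67082977294922 0.40927354719361825
```

Call:
send_rows(
  commands=[
    {"twist": [0,0,5],"slide": [0.05,0,0.005],"hand": 0},
    {"twist": [0,0,5],"slide": [0,0,0.004],"hand": 0},
    {"twist": [0,0,5],"slide": [0,0,0.004],"hand": 0},
  ],
)

```text
time: 8.7
eef_pos: [0.5713, 0.0489, 0.1094]
orientation: [2.243, 2.197, -0.003]
ft_force: [0.8, -11.0, 1.9]
finger_gap: 0.41
grasp_force: 24.7
```

```bash
python3 st.py
```

```text
t 8.7 p [0.5713 0.0489 0.1094] yaw_y -1.19 tilt z [-0.    -0.002 -1.   ] q [-0.002  0.137  1.684 -0.003  1.32   0.019]
to target in tool cm [ 0.11  0.01 -0.06] F [  0.81 -11.04   1.88] T [-1.645 -0.159  0.078] grip 24.67417538166046 0.4103422847989558
```

Call:
send_rows(
  commands=[
    {"twist": [0,0,5],"slide": [-0.1,0,0.004],"hand": 0},
    {"twist": [0,0,5],"slide": [0,0,0.004],"hand": 0},
    {"twist": [0,0,5],"slide": [0,0,0.004],"hand": 0},
  ],
)

```text
time: 9.07
eef_pos: [0.5713, 0.0497, 0.1096]
orientation: [2.51, 1.889, 0.0]
ft_force: [3.0, 15.5, 5.8]
finger_gap: 0.436
grasp_force: 28.0
```

```bash
python3 st.py
```

```text
t 9.075 p [0.5713 0.0497 0.1096] yaw_y -16.05 tilt z [ 0. -0. -1.] q [-0.002  0.137  1.685 -0.     1.32   0.278]
to target in tool cm [ 0.03 -0.   -0.04] F [ 3.04 15.48  5.79] T [ 3.01  -0.538  0.844] grip 27.98522067256272 0.43587975517686633
```

Call:
send_rows(
  commands=[
    {"twist": [0,0,0],"slide": [0,0,0],"hand": 0},
    {"twist": [0,0,0],"slide": [0,0,0],"hand": 0},
    {"twist": [0,0,0],"slide": [0,0,0],"hand": 0},
  ],
)

```text
time: 9.45
eef_pos: [0.5715, 0.0505, 0.1096]
orientation: [-2.507, -1.893, -0.002]
ft_force: [0.0, 4.4, 5.1]
finger_gap: 0.437
grasp_force: 25.2
```

```bash
python3 st.py
```

```text
t 9.45 p [0.5715 0.0505 0.1096] yaw_y -15.88 tilt z [ 0.001  0.001 -1.   ] q [-2.000e-03  1.370e-01  1.685e+00  1.000e-03  1.320e+00  2.750e-01]
to target in tool cm [-0.05  0.   -0.04] F [0.04 4.38 5.11] T [ 0.776 -0.059  0.374] grip 25.2248171903193 0.43720289702337883
```

Call:
send_rows(
  commands=[
    {"twist": [0,0,-4],"slide": [0,0,0],"hand": 0},
    {"twist": [0,0,-4],"slide": [0,0,0],"hand": 0},
    {"twist": [0,0,0],"slide": [0,0,0],"hand": 0},
  ],
)

```text
time: 9.82
eef_pos: [0.5714, 0.0505, 0.1096]
orientation: [-2.368, -2.064, -0.002]
ft_force: [-1.5, 4.7, 6.8]
finger_gap: 0.431
grasp_force: 24.4
```

```bash
python3 st.py
```

```text
t 9.825 p [0.5714 0.0505 0.1096] yaw_y -7.85 tilt z [ 0.     0.002 -1.   ] q [-0.002  0.137  1.684  0.002  1.32   0.134]
to target in tool cm [-0.05  0.01 -0.04] F [-1.53  4.69  6.76] T [0.832 0.184 0.115] grip 24.370760852470994 0.4313723652035246
```

Call:
send_rows(
  commands=[
    {"twist": [0,0,-4],"slide": [0,0,0],"hand": 0},
    {"twist": [0,0,0],"slide": [0,0,0],"hand": 0},
  ],
)

```text
time: 10.07
eef_pos: [0.5713, 0.0505, 0.1096]
orientation: [-2.294, -2.145, -0.002]
ft_force: [-2.3, 5.2, 6.0]
finger_gap: 0.436
grasp_force: 24.4
```

```bash
python3 st.py
```

```text
t 10.075 p [0.5713 0.0505 0.1096] yaw_y -3.85 tilt z [ 0.     0.002 -1.   ] q [-0.002  0.136  1.685  0.002  1.321  0.065]
to target in tool cm [-0.05  0.02 -0.04] F [-2.26  5.23  6.03] T [0.814 0.245 0.043] grip 24.376269858330488 0.436081064760653
```

Call:
send_rows(
  commands=[
    {"twist": [0,0,-4],"slide": [0,0,0],"hand": 0},
    {"twist": [0,0,0],"slide": [0,0,0],"hand": 0},
  ],
)

```text
time: 10.32
eef_pos: [0.5712, 0.0505, 0.1096]
orientation: [-2.218, -2.224, -0.002]
ft_force: [-2.7, 4.1, 6.9]
finger_gap: 0.434
grasp_force: 24.4
```

```bash
python3 st.py
```

```text
t 10.325 p [0.5712 0.0505 0.1096] yaw_y 0.15 tilt z [-0.     0.002 -1.   ] q [-0.002  0.136  1.685  0.002  1.321 -0.005]
to target in tool cm [-0.05  0.02 -0.04] F [-2.7   4.15  6.9 ] T [0.781 0.344 0.043] grip 24.383979979902506 0.4338073935023948
```

```bash
python3 - <<'E'
from h import *
c=read_camera("scene");t=read_camera("top")
a=cv2.resize(c["img"][120:220,280:400],None,fx=4.8,fy=4.8,interpolation=cv2.INTER_CUBIC)
b=cv2.resize(t["img"][205:265,300:350],None,fx=4,fy=4,interpolation=cv2.INTER_CUBIC)
im=np.zeros((480,790,3),np.uint8);im[:,:576]=a;im[:240,580:780]=b;cv2.imwrite("pics/g1.png",im)
E
```

```text
(no output)
```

View pics/g1.png

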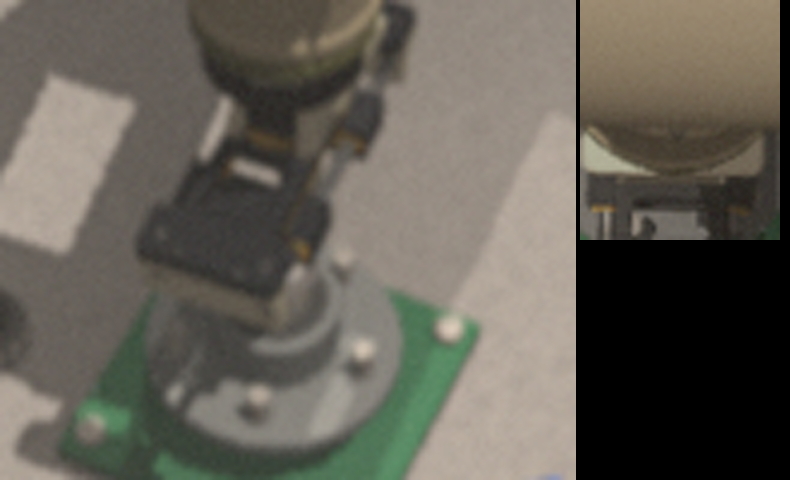

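Call:
send_rows(
  commands=[
    {"twist": [0,0,0],"slide": [0,0,0],"hand": 0.6},
    {"twist": [0,0,0],"slide": [0,0,0],"hand": 0.6},
    {"twist": [0,0,-7],"slide": [0,0,0],"hand": 0.6},
    {"twist": [0,0,0],"slide": [0,0,0],"hand": 0.6},
  ],
)

```text
time: 10.92
eef_pos: [0.5709, 0.0493, 0.1085]
orientation: [-2.082, -2.352, 0.001]
ft_force: [0.4, -0.6, -0.3]
finger_gap: 0.603
grasp_force: 0.0
```

```bash
python3 st.py
```

```text
t 10.925 p [0.5709 0.0493 0.1085] yaw_y 6.98 tilt z [-0.001 -0.    -1.   ] q [-0.003  0.137  1.686 -0.     1.32  -0.125]
to target in tool cm [ 0.06  0.06 -0.15] F [ 0.38 -0.61 -0.35] T [ 0.006 -0.068 -0.029] grip 0.0 0.6028923531704561
```

Call:
send_rows(
  commands=[
    {"twist": [0,0,0],"slide": [0,0,0],"hand": 0},
    {"twist": [0,0,0],"slide": [0,0,0],"hand": 0},
    {"twist": [0,0,0],"slide": [0,0,0],"hand": 0},
    {"twist": [0,0,0],"slide": [0,0,0],"hand": 0},
  ],
  squeeze=15,
)

```text
time: 11.42
eef_pos: [0.5712, 0.0495, 0.109]
orientation: [-2.082, -2.353, 0.0]
ft_force: [-0.9, 0.1, 0.3]
finger_gap: 0.415
grasp_force: 14.6
```

```bash
python3 st.py
```

```text
t 11.425 p [0.5712 0.0495 0.109 ] yaw_y 6.99 tilt z [-0. -0. -1.] q [-0.003  0.137  1.685 -0.     1.319 -0.125]
to target in tool cm [ 0.05  0.02 -0.1 ] F [-0.93  0.09  0.25] T [-0.086 -0.14   0.065] grip 14.59985516499728 0.4152117139151295
```

Call:
send_rows(
  commands=[
    {"twist": [0,0,0],"slide": [0,0,0],"hand": 0},
    {"twist": [0,0,2],"slide": [0,0,0],"hand": 0},
    {"twist": [0,0,2],"slide": [0,0,0],"hand": 0},
    {"twist": [0,0,0],"slide": [0,0,0],"hand": 0},
  ],
  squeeze=40,
)

```text
time: 11.92
eef_pos: [0.5712, 0.0495, 0.109]
orientation: [-2.163, -2.278, 0.0]
ft_force: [0.0, -1.0, -2.5]
finger_gap: 0.407
grasp_force: 38.9
```

```bash
python3 st.py
```

```text
t 11.925 p [0.5712 0.0495 0.109 ] yaw_y 2.95 tilt z [-0. -0. -1.] q [-0.003  0.137  1.685 -0.     1.32  -0.054]
to target in tool cm [ 0.05  0.02 -0.1 ] F [ 0.02 -1.03 -2.49] T [-0.149 -0.234 -0.096] grip 38.861115141771734 0.4071780303804357
```

Call:
send_rows(
  commands=[
    {"twist": [0,0,2],"slide": [0,0,0],"hand": 0},
    {"twist": [0,0,0],"slide": [0,0,0],"hand": 0},
  ],
)

```text
time: 12.18
eef_pos: [0.5712, 0.0495, 0.1089]
orientation: [-2.203, -2.24, 0.0]
ft_force: [1.5, -0.7, -3.4]
finger_gap: 0.412
grasp_force: 38.9
```

```bash
python3 st.py
```

```text
t 12.175 p [0.5712 0.0495 0.1089] yaw_y 0.96 tilt z [-0.  0. -1.] q [-0.003  0.137  1.685  0.     1.319 -0.02 ]
to target in tool cm [ 0.05  0.02 -0.11] F [ 1.47 -0.74 -3.39] T [-0.187 -0.245 -0.036] grip 38.87189714703709 0.41152482766326987
```

Call:
send_rows(
  commands=[
    {"twist": [0,0,2],"slide": [0,0,0],"hand": 0},
    {"twist": [0,0,0],"slide": [0,0,0],"hand": 0},
  ],
)

```text
time: 12.42
eef_pos: [0.5712, 0.0495, 0.1089]
orientation: [-2.242, -2.201, 0.0]
ft_force: [2.5, -0.3, -3.8]
finger_gap: 0.411
grasp_force: 38.9
```

```bash
python3 st.py
```

```text
t 12.425 p [0.5712 0.0495 0.1089] yaw_y -1.04 tilt z [-0. -0. -1.] q [-0.003  0.137  1.685 -0.     1.319  0.015]
to target in tool cm [ 0.05  0.02 -0.11] F [ 2.47 -0.35 -3.76] T [-0.155 -0.363 -0.076] grip 38.872437570244074 0.41087714110511414
```

Call:
send_rows(
  commands=[
    {"twist": [0,0,2],"slide": [0,0,0.003],"hand": 0},
    {"twist": [0,0,0],"slide": [0,0,0],"hand": 0},
  ],
)

```text
time: 12.68
eef_pos: [0.5712, 0.0495, 0.1089]
orientation: [-2.28, -2.162, 0.0]
ft_force: [1.8, -1.5, -4.4]
finger_gap: 0.415
grasp_force: 38.9
```

```bash
python3 st.py
```

```text
t 12.675 p [0.5712 0.0495 0.1089] yaw_y -3.04 tilt z [-0. -0. -1.] q [-0.003  0.137  1.685 -0.     1.319  0.05 ]
to target in tool cm [ 0.05  0.01 -0.11] F [ 1.77 -1.49 -4.38] T [-0.291 -0.319 -0.081] grip 38.87270016828552 0.4147417393394474
```

Call:
send_rows(
  commands=[
    {"twist": [0,0,2],"slide": [0,0,0.003],"hand": 0},
    {"twist": [0,0,0],"slide": [0,0,0],"hand": 0},
  ],
)

```text
time: 12.92
eef_pos: [0.5712, 0.0495, 0.1089]
orientation: [-2.317, -2.121, 0.0]
ft_force: [1.7, -1.4, -4.2]
finger_gap: 0.412
grasp_force: 38.9
```

```bash
python3 st.py
```

```text
t 12.925 p [0.5712 0.0495 0.1089] yaw_y -5.05 tilt z [-0. -0. -1.] q [-0.003  0.137  1.685 -0.     1.319  0.085]
to target in tool cm [ 0.05  0.01 -0.11] F [ 1.74 -1.4  -4.22] T [-0.301 -0.42  -0.076] grip 38.87294077081606 0.41224610765789593
```

Call:
send_rows(
  commands=[
    {"twist": [0,0,2],"slide": [0,0,0.003],"hand": 0},
    {"twist": [0,0,0],"slide": [0,0,0],"hand": 0},
  ],
)

```text
time: 13.18
eef_pos: [0.5713, 0.0495, 0.1089]
orientation: [-2.354, -2.081, 0.0]
ft_force: [2.0, -1.8, -5.0]
finger_gap: 0.41
grasp_force: 38.9
```

```bash
python3 st.py
```

```text
t 13.175 p [0.5713 0.0495 0.1089] yaw_y -7.04 tilt z [-0. -0. -1.] q [-0.003  0.137  1.685 -0.     1.319  0.12 ]
to target in tool cm [ 0.05  0.01 -0.11] F [ 2.04 -1.77 -4.95] T [-0.275 -0.373  0.018] grip 38.87319916393608 0.4095574859905839
```

Call:
send_rows(
  commands=[
    {"twist": [0,0,2],"slide": [0,0,0],"hand": 0},
    {"twist": [0,0,0],"slide": [0,0,0],"hand": 0},
  ],
)

```text
time: 13.42
eef_pos: [0.5713, 0.0495, 0.1089]
orientation: [2.389, 2.04, -0.0]
ft_force: [1.1, -2.2, -5.4]
finger_gap: 0.412
grasp_force: 39.9
```

```bash
python3 st.py
```

```text
t 13.425 p [0.5713 0.0495 0.1089] yaw_y -9.02 tilt z [-0. -0. -1.] q [-0.003  0.137  1.685 -0.     1.319  0.155]
to target in tool cm [ 0.05  0.01 -0.11] F [ 1.07 -2.2  -5.43] T [-0.356 -0.489  0.483] grip 39.8575520189479 0.41231070787882
```

Call:
send_rows(
  commands=[
    {"twist": [0,0,2],"slide": [0,0,0],"hand": 0},
    {"twist": [0,0,0],"slide": [0,0,0],"hand": 0},
  ],
)

```text
time: 13.68
eef_pos: [0.5712, 0.0495, 0.1089]
orientation: [2.424, 1.998, -0.0]
ft_force: [3.2, -2.1, -5.1]
finger_gap: 0.413
grasp_force: 41.6
```

```bash
python3 st.py
```

```text
t 13.675 p [0.5712 0.0495 0.1089] yaw_y -10.99 tilt z [-0. -0. -1.] q [-0.003  0.137  1.685 -0.     1.319  0.189]
to target in tool cm [ 0.05  0.01 -0.11] F [ 3.19 -2.09 -5.1 ] T [-0.401 -0.499  1.241] grip 41.63457123097032 0.41275017832905114
```

Call:
send_rows(
  commands=[
    {"twist": [0,0,0],"slide": [0,0,0],"hand": 0},
    {"twist": [0,0,0],"slide": [0,0,0],"hand": 0},
    {"twist": [0,0,-4],"slide": [0,0,0],"hand": 0},
    {"twist": [0,0,-8],"slide": [0,0,-0.007],"hand": 0},
    {"twist": [0,0,-8],"slide": [0,0,-0.007],"hand": 0},
    {"twist": [0,0,-8],"slide": [0,0,-0.007],"hand": 0},
    {"twist": [0,0,-8],"slide": [0,0,-0.007],"hand": 0},
    {"twist": [0,0,-8],"slide": [0,0,-0.007],"hand": 0},
  ],
)

```text
time: 14.68
eef_pos: [0.5711, 0.0495, 0.1093]
orientation: [-1.494, -2.763, -0.0]
ft_force: [0.7, -2.6, -5.8]
finger_gap: 0.412
grasp_force: 38.8
```

```bash
python3 st.py
```

```text
t 14.675 p [0.5711 0.0495 0.1093] yaw_y 33.18 tilt z [-0.  0. -1.] q [-0.003  0.137  1.685  0.     1.32  -0.583]
to target in tool cm [ 0.03  0.05 -0.07] F [ 0.65 -2.58 -5.83] T [-0.323 -0.467 -0.106] grip 38.82520840968937 0.41215544532511894
```

Call:
send_rows(
  commands=[
    {"twist": [0,0,-8],"slide": [0,0,-0.007],"hand": 0},
    {"twist": [0,0,-8],"slide": [0,0,-0.007],"hand": 0},
    {"twist": [0,0,-8],"slide": [0,0,-0.007],"hand": 0},
    {"twist": [0,0,-8],"slide": [0,0,-0.007],"hand": 0},
    {"twist": [0,0,-8],"slide": [0,0,-0.007],"hand": 0},
    {"twist": [0,0,-8],"slide": [0,0,-0.007],"hand": 0},
    {"twist": [0,0,-2],"slide": [0,0,0],"hand": 0},
    {"twist": [0,0,0],"slide": [0,0,0],"hand": 0},
  ],
)

```text
time: 15.68
eef_pos: [0.571, 0.0494, 0.1096]
orientation: [-0.196, -3.135, 0.0]
ft_force: [0.1, -1.5, -4.2]
finger_gap: 0.414
grasp_force: 39.1
```

Call:
send_rows(
  commands=[
    {"twist": [0,0,0],"slide": [0,0,0],"hand": 0},
    {"twist": [0,0,0],"slide": [0,0,0],"hand": 0},
    {"twist": [0,0,0],"slide": [0,0,0],"hand": 0},
  ],
)

```text
time: 16.05
eef_pos: [0.5711, 0.0494, 0.1096]
orientation: [-0.193, -3.135, 0.0]
ft_force: [-1.9, -4.4, -5.1]
finger_gap: 0.414
grasp_force: 39.0
```

```bash
python3 st.py
```

```text
t 16.05 p [0.5711 0.0494 0.1096] yaw_y 82.97 tilt z [-0. -0. -1.] q [-0.003  0.136  1.685 -0.     1.321 -1.451]
to target in tool cm [-0.02  0.06 -0.04] F [-1.93 -4.44 -5.05] T [-0.63   0.064 -0.014] grip 38.95174902398139 0.41376127471480095
```

The nut met the stop at a tool yaw of about -7.7° and the tool now stands at 83.0°, so it is about 90.7° off the bottom. The grip is firm and everything is at rest.

```bash
python3 -c "
from rig import *
print(job_done())"
```

```text
the job is handed in; nothing more can be done
None
```

The castle nut was run down until it bottomed out on the washer, then backed off about 90°. It is still gripped at about 39 N, and the job is handed in; the verdict wasn't shown, and I did not re-check the surrounding parts by camera.

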